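# Release a swivel mirror and hold it so the camera sees the dotted canister

## Robot

A 6-joint arm with a two-finger parallel gripper is mounted at the origin on a cart in front of the work surface, level with it; the furniture and walls round the work are solid. World frame = base frame: x ahead of the robot, y to its left, z up, the work surface at z = 0. Lengths are in mm, angles in rad, forces in N, time in s.
With the tool pointing down it reaches from about 350 to 975 mm from the base axis. Payload 7.1 kg.
Tool frame: the origin (TCP) lies at the very end of the fingers, on their centre line; the grasp point (between the pads) lies 19 mm behind it; z points along the fingers, y is the line along which they close (so a half turn about z gives the same grasp; the last joint's range is limited). The gripper opens to 88 mm and grips with 3 to 60 N. Pads are 20 mm wide; open, the fingers measure 115 mm over their backs; the gripper's body (75 mm by 178 mm) begins 61 mm behind the grasp point.
Start: joints at [-1.261, 0.423, 1.63, -0, 1.089, -0.019], TCP at [201.834, -591.496, 222.675] pointing down, gripper open.
Joint ranges: [-3, 3], [-0.9, 2.11], [0.09, 2.58], [-1.31, 4.45], [0.11, 2.69], [-2.54, 2.54]. Speed limits (rad/s): [2.39, 2.39, 3.01, 3.14, 3.14, 3.14].

## Interface

Orientations are given as a rotation vector (axis times angle).
In Python, from workcell import * gives the robot as it stands.
- The arm moves only by the tool step_arm, never from a script. Its argument "deltas" is a list of rows, each a list of 3 entries, a list of its own where there are three numbers: the shift along the tool's x, y, z in units of 300 mm (1.0 is 300 mm), then the turn, a rotation vector about the tool's x, y, z in units of 1.5 rad (1.0 is 1.5 rad), then the gripper command: -1 is shut, 1 is fully open, values between are in proportion. In form: [[[dx, dy, dz], [rx, ry, rz], gripper], ...]. A call has 1 to 20 rows; each row is the pose to reach, as a shift and turn from the pose commanded when the call began, along the tool's axes at that moment; what a row does not reach only later rows make up. A row lasts 1/12 s, in which the tool goes at most 41.7 mm and 7.16 degrees, less where a joint would pass 70% of its speed; a pose out of reach is approached as far as the arm can. A call with a number of a shift or a turn outside -1 to 1 is refused whole. A call with a gripper value outside its range is refused whole. The fingers move at their own pace and stop on an object; the grip force is fixed at half the most. Time passes only in rows, so rows that repeat a pose let the fingers close. It gives the time, the measured TCP pose, the force, the opening and the grip force at its end, in the units of the state.
- get_obs(): the state, without advancing time (a new reading comes with each control period).
- get_image(name): name is "side" or "top" or "wrist"; returns a dict with "pixels" (420x560x3 uint8, red, green, blue), "fx", "fy", "cx", "cy" (pixels), "dist_coeffs" ([k1, k2, p1, p2, k3] as OpenCV has them; the pictures are not rectified), "T" (4x4, takes a point from camera to world coordinates). Camera axes: x right, y down, z forward; pixel columns grow to the right and rows downward; lengths in mm; the calibration is good to about 2 mm. A picture is of the moment at which its call begins. There is no depth.
- close_job(): hands the job in; it is judged then, once.
The state is a dict: "t": time; "qpos": joint angles; "qvel": joint speeds; "joint_torque": joint torques, N m; "ee_pos": TCP position; "orientation": TCP orientation; "ft_force": force on the tool from outside, world axes, zero at the start; "moment": the same for the moment, N m; "width": finger opening in mm; "grasp_force": force on a finger pad.
Only numpy, scipy, OpenCV 4.12 (cv2) and the standard library are available. Lean on these libraries where they do the work, as an engineer would, in place of code of your own. Each camera call takes 0.05 s, during which the arm holds its last target. There are 200 camera calls.

## Task

Pick up the meat pounder by its wooden handle and knock the red catch pin of the viewing stand down with it, so that the sprung mirror swings free; then stand the pounder upright on the worktop again and let go of it. Then take the yellow post on the mirror and turn the mirror until the red dot on the canister appears to the stand's camera (the red needle on top then points at the dot), and finish still holding the mirror there by its post, with the canisters left where they are.

Things in the scene. Friction and masses are not known exactly. Their poses are not given: they have to be found in the camera images.
- pounder_mid (a point): loose meat pounder, 0.3 kg, standing upright at the right: a round steel foot 58 mm across (18 mm high, then a cone up to 26 mm) under an upright wooden handle, 26 mm thick from 45 to 115 mm above the foot's underside; 125 mm high in all. This point is half-way up on its axis, 62.5 mm above its underside; z is its axis
- pin_top (a point): centre of the top of the red round cap (24 mm across) of the catch pin on the fixed viewing stand, 60 mm above the worktop when up. The pin is 120 mm from the mirror's axis. The mirror's tongue (top at 40 mm) and the dark catch housing (top at 36 mm) lie lower than the cap
- catch_pin (a joint): travel of the catch pin: 0 up, 0.014 m right down on its stop. A spring pushes it up with 3 N at the top and 7 N at the bottom; it frees the mirror at about 9 mm and comes up again by itself when let go
- mirror (a joint): angle of the mirror about its upright axis: 0 when caught, face towards the camera; grows anticlockwise seen from above. Once freed a spring swings it within about 1 s to its stop at 1.55 rad and always pulls it back there (torque 0.03 N m at the stop, 0.15 N m more per rad away from it), so it must be held anywhere else. The angles wanted lie between 0.3 and 1.3; below 0.28 the tongue meets the pin's tooth again
- mirror_grip (a point): point to grip on the yellow upright post, 12 mm thick, 134 to 190 mm above the worktop, on an arm behind the mirror, 75 mm from the mirror's axis; this point is 170 mm above the worktop. The post turns with the mirror about the upright axis through view_line. The mirror is 76 mm wide, 47 to 143 mm above the worktop
- view_line (a point): point on the mirror's upright axis at the height of the lens, 95 mm above the worktop. Its x axis is the direction in which the camera looks after reflection in the mirror (the red needle, 85 mm long at 155 mm above the worktop, lies along it); gearing turns it by exactly twice the mirror's angle, anticlockwise as the mirror angle grows. Aimed means that this x axis, drawn on, meets the dot
- lens (a point): front of the lens of the black camera box (52 mm wide) on the stand, 188 mm from the mirror axis, 95 mm above the worktop, looking at the mirror; fixed; top of the box 117 mm high
- dot (a point): centre of a red dot sticker 24 mm across on the front of one of three like clear canisters with grey lids (109 x 109 x 153 mm, loose) in a row at the back, the one of mixed beans; 95 mm above the worktop
- rice_front (a point): middle of the front of the clear canister of rice, 75 mm above the worktop, same size; loose
- flax_front (a point): middle of the front of the clear canister of brown seed, 75 mm above the worktop, same size; loose
- stand: the fixed viewing stand, a grey base plate 165 x 310 mm, 10 mm thick; origin on the worktop under the mirror's axis, camera towards its -y, the catch pin at (-85, -85) mm. The plate reaches from -130 to +35 mm in x and from -250 to +60 mm in y
Mind the look-alikes: they are no part of the job. Leave any purple or turquoise look-alike of the part that bears pounder_mid alone.

How it is judged:
By the outcome, as a careful person would: the job done as asked, in the order asked, and still so for the second after the job is handed in, while the arm keeps its last pose, push and grip.
It also fails if it takes over 64 s, if anything falls off the work surface, if the arm or the gripper's body presses on something with over 40 N, if the wrist force passes 120 N, or if a joint passes its speed limit or range.

## Working session

There is one attempt and no reset: what is moved stays moved. The work goes in short steps, Python scripts to look and compute and a tool call to move; the robot and the scene stay as the last step left them, time stands still between calls to the robot, and variables do not carry over. Pictures are saved under pics/ and viewed, at most 11 in all, crops included, and the job is handed in when it is done.

Besides the shell and the picture viewer there is one more tool, called in YAML: its name, and indented under it one key for each argument. step_arm: Moves the arm, as the interface text tells. Its arguments: {"type":"object","properties":{"deltas":{"type":"array","items":{"type":"array"}}},"required":["deltas"]}

```bash
mkdir -p pics; ls; cat > h.py <<'E'
from workcell import *
import numpy as np, cv2
from scipy.spatial.transform import Rotation as R
def shot(n,f):
    im=get_image(n); cv2.imwrite('pics/'+f,cv2.cvtColor(np.asarray(im['pixels']),cv2.COLOR_RGB2BGR)); return im
def ray(im,uv):
    K=np.array([[im['fx'],0,im['cx']],[0,im['fy'],im['cy']],[0,0,1.]])
    p=cv2.undistortPoints(np.array([[uv]],float),K,np.array(im['dist_coeffs'],float))[0,0]
    T=np.array(im['T']); return T[:3,3],T[:3,:3]@np.array([p[0],p[1],1])
def onz(im,uv,z):
    o,d=ray(im,uv); return o+d*(z-o[2])/d[2]
def tri(r1,r2):
    (a,d),(b,e)=r1,r2; d=d/np.linalg.norm(d); e=e/np.linalg.norm(e)
    s=np.linalg.lstsq(np.c_[d,-e],b-a,rcond=None)[0]; p,q=a+s[0]*d,b+s[1]*e
    return (p+q)/2,np.linalg.norm(p-q)
E
python3 - <<'E'
from h import *
import pickle
a=shot('top','top0.png');b=shot('side','side0.png')
pickle.dump((a,b),open('im0.pkl','wb'))
np.set_printoptions(suppress=True,precision=2)
for i in(a,b):print(np.array(i['T']),i['fx'],i['dist_coeffs'])
print(get_obs())
E
```

```text
pics
[[   0.28   -0.91    0.29  217.54]
 [  -0.96   -0.27    0.09 -337.55]
 [  -0.01   -0.3    -0.95 1285.92]
 [   0.      0.      0.      1.  ]] 434.7465079194825 [0.05 0.   0.   0.   0.  ]
[[   0.93   -0.26    0.27  305.83]
 [  -0.37   -0.6     0.7  -949.39]
 [  -0.02   -0.75   -0.66  828.02]
 [   0.      0.      0.      1.  ]] 395.0724615119908 [-0.1  0.   0.   0.   0. ]
{'t': 0.1, 'qpos': array([-1.26,  0.42,  1.63, -0.  ,  1.09, -0.02]), 'qvel': array([-0., -0., -0.,  0.,  0.,  0.]), 'joint_torque': array([ -0.  , -54.56, -27.43,   0.06,   0.02,  -0.  ]), 'ee_pos': array([ 201.68, -591.05,  221.99]), 'orientation': array([-3.1 , -0.51,  0.  ]), 'ft_force': array([ 0.62, -0.02, -0.51]), 'moment': array([ 0.03, -0.02,  0.05]), 'grasp_force': 0.0, 'width': 87.58637300917565}
```

View pics/top0.png

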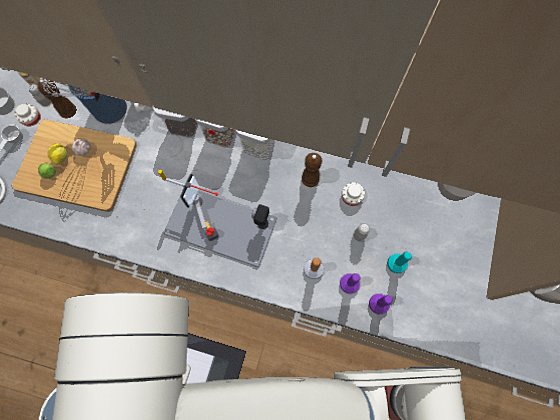

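View pics/side0.png

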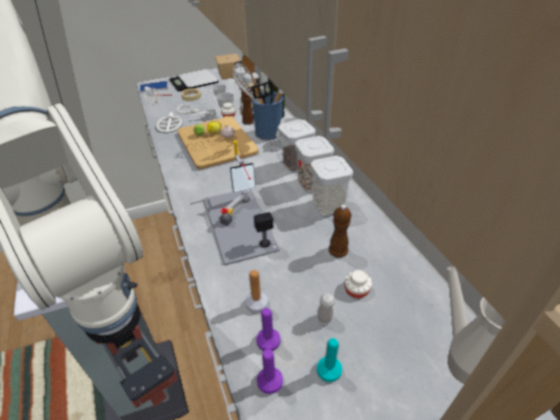

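The top view shows the stand plate at (220,225), the red pin cap at (210,231), the yellow post at (162,175), the needle tip at (217,194), and the pounder at (314,268). The canisters are at (180–255,130). In the side view the pounder is at (256,290), the pin at (227,212), and the dot near (303,165).

```bash
cat >> h.py <<'E'
def blobs(im,lo,hi,roi,mn=4):
    h=cv2.cvtColor(np.asarray(im['pixels']),cv2.COLOR_RGB2HSV); m=np.zeros(h.shape[:2],np.uint8)
    x0,y0,x1,y1=roi
    for l,u in zip(lo,hi): m|=cv2.inRange(h,np.array(l),np.array(u))
    k=np.zeros_like(m);k[y0:y1,x0:x1]=m[y0:y1,x0:x1]
    n,l,s,c=cv2.connectedComponentsWithStats(k)
    return [(c[i].round(1),s[i].tolist()) for i in range(1,n) if s[i][4]>=mn]
RED=([(0,130,90),(172,130,90)],[(8,255,255),(180,255,255)])
YEL=([(20,130,90)],[(33,255,255)])
ORG=([(8,110,70)],[(18,255,255)])
E
python3 - <<'E'
from h import *
import pickle
a,b=pickle.load(open('im0.pkl','rb'))
for n,c,ra,rb in(('red',RED,(150,110,290,250),(200,130,330,240)),('yel',YEL,(150,160,230,250),(215,130,260,225)),('org',ORG,(295,250,335,285),(240,260,275,310))):
    print(n);[print(' top',*x) for x in blobs(a,*c,ra)];[print(' side',*x) for x in blobs(b,*c,rb)]
A=cv2.cvtColor(np.asarray(a['pixels']),cv2.COLOR_RGB2BGR);B=cv2.cvtColor(np.asarray(b['pixels']),cv2.COLOR_RGB2BGR)
z=lambda i,x,y:cv2.resize(i[y:y+100,x:x+133],(798,600),interpolation=cv2.INTER_CUBIC)
cv2.imwrite('pics/tz.png',z(A,150,160)[:,:]);cv2.imwrite('pics/sz.png',z(B,200,120))
E
```

```text
red
 top [211.2 131.8] [208, 130, 7, 5, 25]
 top [204.4 189.8] [190, 185, 28, 11, 34]
 top [209.8 230.9] [206, 227, 8, 8, 49]
 side [299.5 163. ] [299, 161, 2, 5, 10]
 side [224.2 210.4] [222, 208, 6, 6, 26]
yel
 top [161.8 174.5] [158, 170, 9, 11, 44]
 top [207.  224.2] [206, 222, 3, 6, 12]
 side [216.7 131.3] [215, 130, 5, 4, 17]
 side [235.4 146.4] [232, 139, 7, 16, 70]
 side [230. 211.] [229, 209, 3, 5, 13]
org
 top [315.2 264. ] [311, 258, 10, 13, 92]
 side [254.6 284.4] [250, 271, 9, 29, 197]
```

View pics/tz.png

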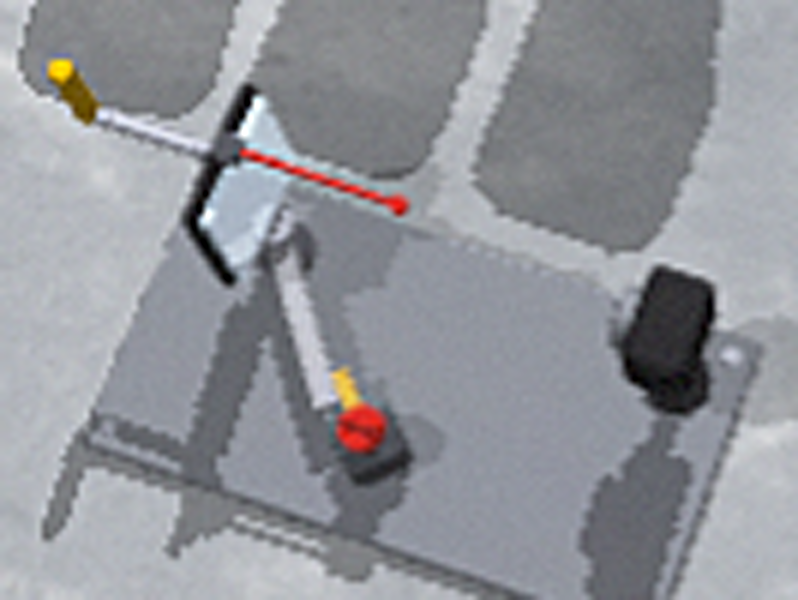

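View pics/sz.png

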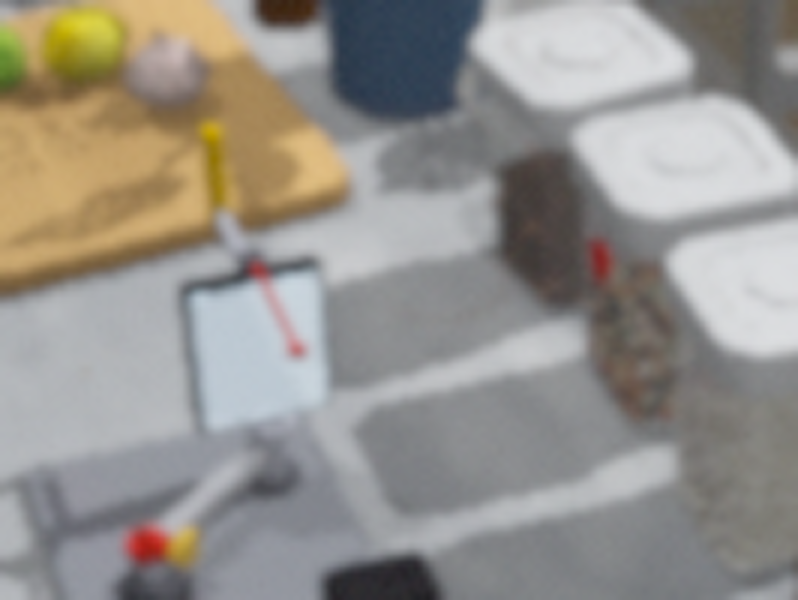

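The top crop (6x) shows the post top at (160.2,171.5), its foot at (165,178.8), the hub near (188,184.7), the needle tip at (216.7,194), and the cap at (210,231). In the side crop the dot is near (299.8,163), the post top at (235,141), and the needle tip at (249.5,178.5).

```bash
python3 - <<'E'
from h import *
import pickle
np.set_printoptions(suppress=True,precision=1)
a,b=pickle.load(open('im0.pkl','rb'))
P=dict(posttop=((160.2,171.5),(235.2,141.3),190),needletip=((216.7,194),(249.5,178.3),155),pin=((210,230.9),(224.4,210.4),60),hub=((188.2,184.7),(242.7,164.5),155),
 dot=((211.2,131.8),(299.7,163),95),poundertop=((316.3,260.5),(254.6,271.5),125),poundmid=((315.2,264),(254.6,284.4),85))
r={}
for k,(u,v,z) in P.items():
    r[k]=onz(a,u,z); print(k,r[k],onz(b,v,z),tri(ray(a,u),ray(b,v)))
def corner(c): return onz(a,(150+c[0]/6,160+c[1]/6),10)
for c in((97,412),(758,348)):print('corner',corner(c))
for n in('posttop','hub','pin','needletip'):
  for m in('hub',):print(n,np.linalg.norm((r[n]-r[m])[:2]), np.degrees(np.arctan2(*(r[n]-r[m])[[1,0]])))
# pounder steel foot in top/side
E
```

```text
posttop [568.  109.9 190. ] [569.3 106.4 190. ] (array([569.7, 111.1, 187. ]), np.float64(1.4393218695609817))
needletip [560.  -49.6 155. ] [560.3 -52.3 155. ] (array([561.1, -48.9, 152.4]), np.float64(0.5038505117856473))
pin [474.9 -43.7  60. ] [474.3 -50.   60. ] (array([476.1, -42.1,  53.3]), np.float64(0.5056316599143063))
hub [563.9  35.4 155. ] [564.3  23.6 155. ] (array([567.8,  38.9, 144.3]), np.float64(1.1557601423279722))
dot [764.4  46.7  95. ] [762.9  41.9  95. ] (array([766.1,  48.2,  90.5]), np.float64(0.6061341396268802))
poundertop [ 463.6 -362.2  125. ] [ 464.1 -365.2  125. ] (array([ 464.6, -362.3,  121.4]), np.float64(0.5403786849591651))
poundmid [ 461.7 -362.7   85. ] [ 459.7 -370.    85. ] (array([ 462.5, -362.8,   76.1]), np.float64(1.885456240357629))
corner [454.9  98.3  10. ]
corner [ 581.  -213.5   10. ]
posttop 74.62928180347534 86.80205885050141
hub 0.0 0.0
pin 118.99168277838474 -138.37232974218918
needletip 85.04805324160408 -92.60830094826198
```

```bash
cat >> h.py <<'E'
def delta(pos,ydir=None):
    "move in tool axes/units to pos [mm], tool straight down, y axis along ydir deg (mod 180)"
    o=get_obs();R0=R.from_rotvec(o['orientation']);yv=R0.apply([0,1,0])
    now=np.degrees(np.arctan2(yv[1],yv[0])); 
    if ydir is None: ydir=now
    d=(ydir-now+90)%180-90; t=np.radians(now+d); y=np.array([np.cos(t),np.sin(t),0]);z=np.array([0,0,-1.])
    R1=R.from_matrix(np.c_[np.cross(y,z),y,z])
    print('pos',o['ee_pos'].round(1),'t',round(o['t'],2),'ydir',round(now,1),'q6',round(o['qpos'][5],2),
      'D',(R0.inv().apply(np.array(pos)-o['ee_pos'])/300).round(4),(( R0.inv()*R1).as_rotvec()/1.5).round(4))
E
python3 - <<'E'
from h import *
import pickle
a,b=pickle.load(open('im0.pkl','rb'))
for c,s in blobs(a,[(125,100,50)],[(150,255,255)],(330,260,400,320),20):print('purple',onz(a,c,60).round())
delta((463,-363,180));delta((463,-363,78))
E
```

```text
purple [ 443. -470.   60.]
purple [ 412. -561.   60.]
pos [ 201.7 -591.1  222. ] t 0.1 ydir -71.2 q6 -0.02 D [ 1.0699 -0.438   0.1406] [-0.0009 -0.     -0.    ]
pos [ 201.7 -591.1  222. ] t 0.1 ydir -71.2 q6 -0.02 D [ 1.0698 -0.4376  0.4806] [-0.0009 -0.     -0.    ]
```

step_arm:
  deltas:
    - [[0.13, -0.05, 0.05], [0, 0, 0], 1]
    - [[0.26, -0.11, 0.1], [0, 0, 0], 1]
    - [[0.38, -0.16, 0.12], [0, 0, 0], 1]
    - [[0.5, -0.21, 0.12], [0, 0, 0], 1]
    - [[0.62, -0.26, 0.12], [0, 0, 0], 1]
    - [[0.74, -0.31, 0.12], [0, 0, 0], 1]
    - [[0.86, -0.36, 0.12], [0, 0, 0], 1]
    - [[0.95, -0.4, 0.12], [0, 0, 0], 1]
    - [[1.0, -0.435, 0.12], [0, 0, 0], 1]
    - [[1.0, -0.438, 0.12], [0, 0, 0], 1]
    - [[1.0, -0.438, 0.12], [0, 0, 0], 1]
    - [[1.0, -0.438, 0.12], [0, 0, 0], 1]

```text
t: 1.1
ee_pos: [442.8, -370.6, 186.5]
orientation: [-3.099, -0.514, 0.001]
ft_force: [-0.9, 0.0, 1.4]
width: 87.8
grasp_force: 0.0
```

```bash
python3 -c "
from h import *
delta((463,-363,180));delta((463,-363,78))"
```

```text
pos [ 442.8 -370.6  186.5] t 1.1 ydir -71.2 q6 0.52 D [ 0.072  -0.0022  0.0216] [-0.0002  0.0003  0.    ]
pos [ 442.8 -370.6  186.5] t 1.1 ydir -71.2 q6 0.52 D [ 0.0721 -0.0022  0.3616] [-0.0002  0.0003  0.    ]
```

step_arm:
  deltas:
    - [[0.072, -0.002, 0.0], [0, 0, 0], 1]
    - [[0.072, -0.002, 0.02], [0, 0, 0], 1]
    - [[0.072, -0.002, 0.09], [0, 0, 0], 1]
    - [[0.072, -0.002, 0.16], [0, 0, 0], 1]
    - [[0.072, -0.002, 0.23], [0, 0, 0], 1]
    - [[0.072, -0.002, 0.3], [0, 0, 0], 1]
    - [[0.072, -0.002, 0.34], [0, 0, 0], 1]
    - [[0.072, -0.002, 0.362], [0, 0, 0], 1]
    - [[0.072, -0.002, 0.362], [0, 0, 0], 1]
    - [[0.072, -0.002, 0.362], [0, 0, 0], 1]

```text
t: 1.93
ee_pos: [463.4, -363.3, 78.3]
orientation: [3.099, 0.513, 0.0]
ft_force: [-0.2, -0.0, -0.5]
width: 87.8
grasp_force: 0.0
```

```bash
python3 -c "
from h import *
delta((463,-363,78))
shot('side','s1.png')"
```

```text
pos [ 463.4 -363.3   78.3] t 1.93 ydir -71.2 q6 0.56 D [-0.001  -0.0014  0.0011] [ 0.0001 -0.      0.    ]
```

View pics/s1.png

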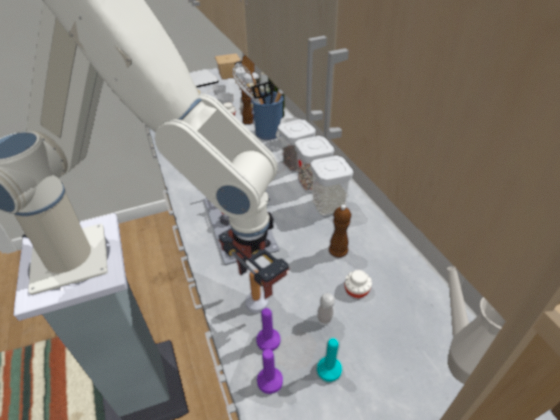

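The side view shows the handle (258,285) between the open fingers. I'll close on it and lift.

step_arm:
  deltas:
    - [[0, 0, 0], [0, 0, 0], -1]
    - [[0, 0, 0], [0, 0, 0], -1]
    - [[0, 0, 0], [0, 0, 0], -1]
    - [[0, 0, 0], [0, 0, 0], -1]
    - [[0, 0, 0], [0, 0, 0], -1]
    - [[0, 0, 0], [0, 0, 0], -1]
    - [[0, 0, 0], [0, 0, 0], -1]
    - [[0, 0, 0], [0, 0, 0], -1]
    - [[0, 0, -0.03], [0, 0, 0], -1]
    - [[0, 0, -0.1], [0, 0, 0], -1]
    - [[0, 0, -0.2], [0, 0, 0], -1]
    - [[0, 0, -0.3], [0, 0, 0], -1]
    - [[0, 0, -0.32], [0, 0, 0], -1]
    - [[0, 0, -0.32], [0, 0, 0], -1]

```text
t: 3.15
ee_pos: [464.7, -363.6, 176.4]
orientation: [3.096, 0.514, 0.005]
ft_force: [-0.2, -0.4, -2.5]
width: 25.1
grasp_force: 29.9
```

```bash
python3 -c "
from h import *
delta((474.7,-46,174),-92);delta((474.7,-46,174));"
```

```text
pos [ 464.7 -363.6  176.4] t 3.15 ydir -71.2 q6 0.56 D [ 0.3734 -0.9913  0.005 ] [ 0.0023 -0.0021  0.2425]
pos [ 464.7 -363.6  176.4] t 3.15 ydir -71.2 q6 0.56 D [ 0.3734 -0.9913  0.005 ] [ 0.0026 -0.0017  0.    ]
```

step_arm:
  deltas:
    - [[0.03, -0.08, 0], [0, 0, 0], -1]
    - [[0.07, -0.19, 0], [0, 0, 0], -1]
    - [[0.11, -0.3, 0], [0, 0, 0], -1]
    - [[0.155, -0.41, 0], [0, 0, 0], -1]
    - [[0.196, -0.52, 0], [0, 0, 0], -1]
    - [[0.237, -0.63, 0], [0, 0, 0], -1]
    - [[0.28, -0.74, 0], [0, 0, 0], -1]
    - [[0.32, -0.85, 0], [0, 0, 0], -1]
    - [[0.35, -0.93, 0], [0, 0, 0], -1]
    - [[0.37, -0.98, 0], [0, 0, 0], -1]
    - [[0.374, -0.991, 0], [0, 0, 0], -1]
    - [[0.374, -0.991, 0], [0, 0, 0], -1]
    - [[0.374, -0.991, 0], [0, 0, 0], -1]
    - [[0.374, -0.991, 0], [0, 0, 0], -1]

```text
t: 4.32
ee_pos: [473.4, -45.9, 173.5]
orientation: [-3.099, -0.513, 0.002]
ft_force: [-0.4, -1.2, -3.0]
width: 25.3
grasp_force: 29.9
```

```bash
python3 -c "
from h import *
delta((474.7,-46,138))
shot('side','s2.png')"
```

```text
pos [473.4 -45.9 173.5] t 4.32 ydir -71.2 q6 1.12 D [0.004  0.0016 0.1183] [-0.0002  0.0007  0.    ]
```

View pics/s2.png

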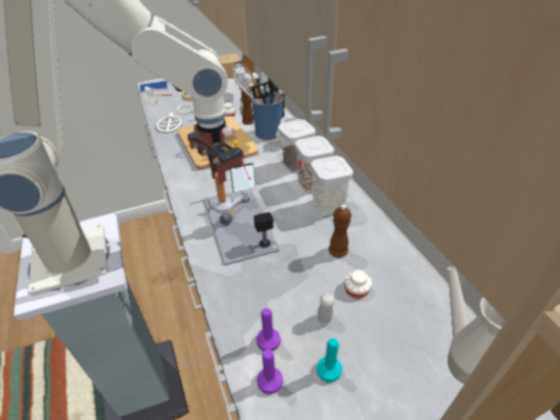

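The side view shows the pounder foot (222,203) over the catch, with the mirror (243,178) still caught. I'll press slowly.

step_arm:
  deltas:
    - [[0.003, 0, 0.04], [0, 0, 0], -1]
    - [[0.003, 0, 0.09], [0, 0, 0], -1]
    - [[0.003, 0, 0.115], [0, 0, 0], -1]
    - [[0.003, 0, 0.13], [0, 0, 0], -1]
    - [[0.003, 0, 0.14], [0, 0, 0], -1]
    - [[0.003, 0, 0.15], [0, 0, 0], -1]
    - [[0.003, 0, 0.157], [0, 0, 0], -1]
    - [[0.003, 0, 0.157], [0, 0, 0], -1]
    - [[0.003, 0, 0.157], [0, 0, 0], -1]
    - [[0.003, 0, 0.157], [0, 0, 0], -1]

```text
t: 5.2
ee_pos: [481.3, -46.7, 132.3]
orientation: [3.096, 0.511, 0.022]
ft_force: [-0.5, -0.9, 39.1]
width: 25.5
grasp_force: 30.1
```

```bash
python3 -c "
from h import *
delta((474.7,-46,124))
im=shot('side','s3.png')
for n,c in(('red',RED),('yel',YEL)):
  for x in blobs(im,*c,(200,125,330,240)):print(n,*x)
i=shot('top','t3.png')
for n,c in(('red',RED),('yel',YEL)):
  for x in blobs(i,*c,(140,110,290,250)):print('top',n,*x)"
```

```text
pos [481.3 -46.7 132.3] t 5.2 ydir -71.3 q6 1.12 D [-0.0205 -0.0096  0.0274] [ 0.0042 -0.0086  0.    ]
red [206.  150.7] [205, 150, 3, 3, 6]
red [239.5 157.5] [239, 157, 2, 2, 4]
red [299.6 162.8] [299, 161, 2, 5, 9]
red [238.8 174.2] [237, 172, 4, 5, 8]
red [232.4 177.1] [231, 176, 4, 4, 7]
red [224.3 189. ] [223, 185, 5, 10, 23]
yel [229. 161.] [228, 160, 3, 3, 7]
top red [211.2 131.8] [208, 130, 7, 5, 25]
top yel [213.4 204.5] [211, 204, 6, 2, 11]
```

```bash
python3 -c "
import cv2
a=cv2.imread('pics/s3.png')[120:240,170:330];b=cv2.imread('pics/t3.png')[120:270,140:300]
cv2.imwrite('pics/z3.png',cv2.hconcat([cv2.resize(a,(400,300),interpolation=2),cv2.resize(b,(400,375),interpolation=2)[:300]]))"
```

```text
(no output)
```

View pics/z3.png

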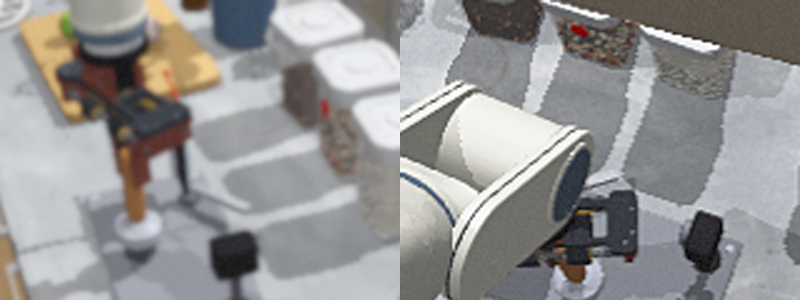

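The side crop shows the mirror swung edge-on, the tongue turned away and the pin fully down. I'll rise straight up.

step_arm:
  deltas:
    - [[0, 0, -0.04], [0, 0, 0], -1]
    - [[0, 0, -0.08], [0, 0, 0], -1]
    - [[0, 0, -0.16], [0, 0, 0], -1]
    - [[0, 0, -0.2], [0, 0, 0], -1]
    - [[0, 0, -0.2], [0, 0, 0], -1]
    - [[0, 0, -0.2], [0, 0, 0], -1]

```text
t: 5.8
ee_pos: [474.9, -45.6, 187.2]
orientation: [3.099, 0.512, 0.002]
ft_force: [0.2, 1.1, -3.5]
width: 25.3
grasp_force: 30.0
```

```bash
python3 -c "
from h import *
delta((463,-363,190));
im=shot('side','s4.png')
for n,c in(('red',RED),('yel',YEL),('org',ORG)):
  for x in blobs(im,*c,(200,125,330,240)):print(n,*x)
a=cv2.imread('pics/s4.png')[120:240,170:330]
cv2.imwrite('pics/z4.png',cv2.resize(a,(800,600),interpolation=2))"
```

```text
pos [474.9 -45.6 187.2] t 5.8 ydir -71.2 q6 1.12 D [-0.378   0.9889 -0.0091] [ 0.0005 -0.0009  0.    ]
red [221. 131.] [221, 129, 1, 5, 5]
red [235.8 156.2] [235, 155, 2, 4, 5]
red [229.2 159.2] [227, 157, 5, 5, 12]
red [233.5 157. ] [233, 156, 2, 3, 4]
red [299.6 162.8] [299, 161, 2, 5, 9]
red [218. 168.] [218, 166, 1, 5, 5]
red [220.5 174.3] [218, 171, 6, 8, 27]
red [223.8 210.2] [221, 208, 7, 6, 31]
yel [224.4 143.3] [223, 142, 4, 3, 9]
yel [230.  210.5] [229, 209, 3, 4, 12]
org [221.1 125.9] [220, 125, 3, 3, 8]
org [239.5 137.4] [231, 130, 19, 14, 119]
org [246.3 151.7] [242, 146, 15, 11, 63]
org [201.7 150.8] [200, 150, 5, 2, 6]
org [214.2 173.3] [200, 153, 23, 41, 225]
org [227.6 211. ] [227, 209, 2, 5, 8]
```

View pics/z4.png

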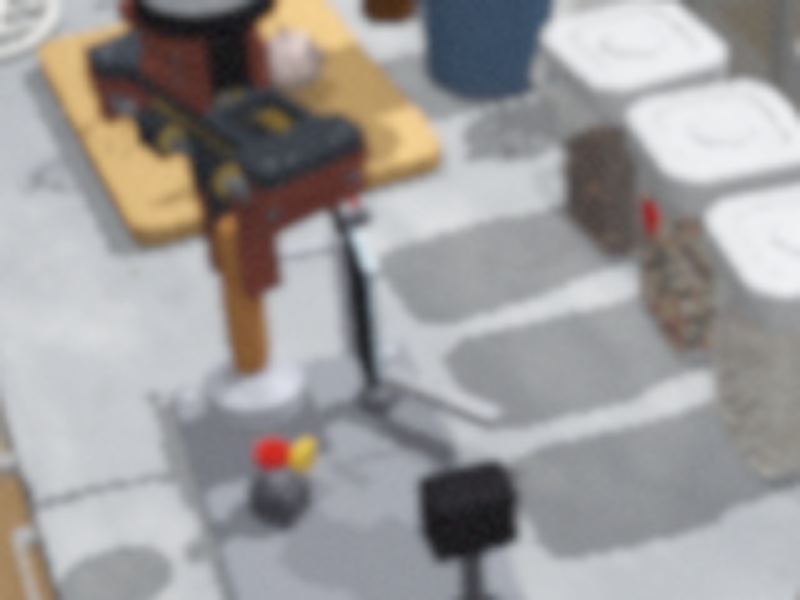

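The crop shows the pin up again at (224,210), the mirror edge-on, and the pounder upright in the grip. Next I return the pounder.

step_arm:
  deltas:
    - [[-0.03, 0.08, 0], [0, 0, 0], -1]
    - [[-0.07, 0.19, 0], [0, 0, 0], -1]
    - [[-0.115, 0.3, 0], [0, 0, 0], -1]
    - [[-0.157, 0.41, 0], [0, 0, 0], -1]
    - [[-0.2, 0.52, 0], [0, 0, 0], -1]
    - [[-0.24, 0.63, 0], [0, 0, 0], -1]
    - [[-0.283, 0.74, 0], [0, 0, 0], -1]
    - [[-0.325, 0.85, 0], [0, 0, 0], -1]
    - [[-0.355, 0.93, 0], [0, 0, 0], -1]
    - [[-0.372, 0.975, 0], [0, 0, 0], -1]
    - [[-0.378, 0.989, 0], [0, 0, 0], -1]
    - [[-0.378, 0.989, 0], [0, 0, 0], -1]
    - [[-0.378, 0.989, 0.15], [0, 0, 0], -1]
    - [[-0.378, 0.989, 0.25], [0, 0, 0], -1]
    - [[-0.378, 0.989, 0.3], [0, 0, 0], -1]
    - [[-0.378, 0.989, 0.3], [0, 0, 0], -1]
    - [[-0.378, 0.989, 0.3], [0, 0, 0], -1]

```text
t: 7.27
ee_pos: [462.8, -360.3, 96.3]
orientation: [-3.097, -0.516, 0.003]
ft_force: [0.1, -0.6, -1.8]
width: 25.4
grasp_force: 30.0
```

```bash
python3 -c "
from h import *
delta((463,-363,78));
im=shot('side','s5.png')
a=cv2.imread('pics/s5.png')[220:340,180:340]
cv2.imwrite('pics/z5.png',cv2.resize(a,(800,600),interpolation=2))"
```

```text
pos [ 462.8 -360.3   96.3] t 7.27 ydir -71.1 q6 0.56 D [-0.0022  0.0089  0.0609] [-0.0017  0.0009  0.    ]
```

View pics/z5.png

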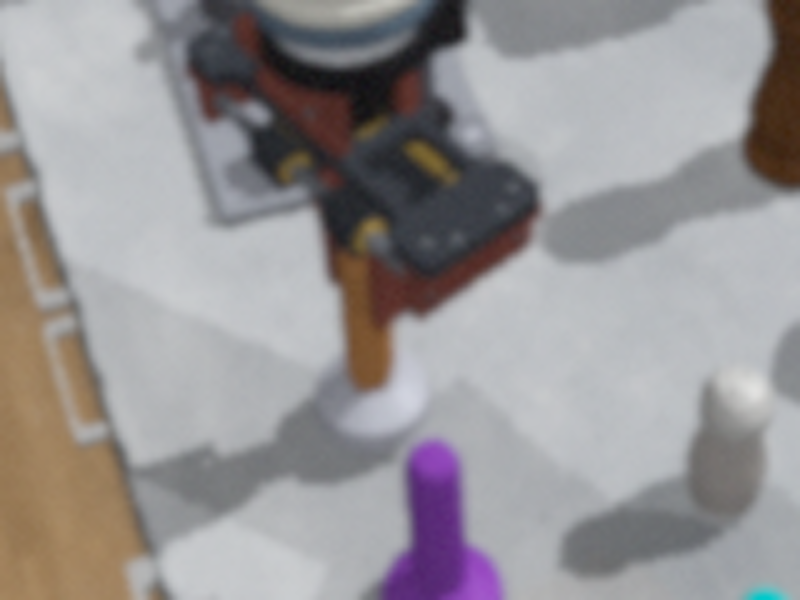

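The crop shows the pounder upright, its foot near (255,302) and slightly above the worktop. I'll lower in small steps and watch the force.

step_arm:
  deltas:
    - [[0, 0, 0.015], [0, 0, 0], -1]
    - [[0, 0, 0.025], [0, 0, 0], -1]
    - [[0, 0, 0.03], [0, 0, 0], -1]
    - [[0, 0, 0.03], [0, 0, 0], -1]

```text
t: 7.65
ee_pos: [463.2, -362.3, 88.3]
orientation: [3.099, 0.514, 0.001]
ft_force: [1.9, -0.1, -2.8]
width: 25.5
grasp_force: 30.0
```

step_arm:
  deltas:
    - [[0, 0, 0.01], [0, 0, 0], -1]
    - [[0, 0, 0.015], [0, 0, 0], -1]
    - [[0, 0, 0.015], [0, 0, 0], -1]

```text
t: 7.9
ee_pos: [463.9, -363.3, 87.1]
orientation: [3.097, 0.513, 0.003]
ft_force: [-7.6, 3.8, 27.1]
width: 25.7
grasp_force: 30.1
```

step_arm:
  deltas:
    - [[0, 0, 0.005], [0, 0, 0], -1]
    - [[0, 0, 0.01], [0, 0, 0], -1]
    - [[0, 0, 0.01], [0, 0, 0], -1]

```text
t: 8.15
ee_pos: [464.4, -363.6, 85.7]
orientation: [3.096, 0.513, 0.004]
ft_force: [-9.7, 6.1, 40.2]
width: 25.2
grasp_force: 30.2
```

Contact came at TCP z of about 87. I'll ease off, open, and rise.

step_arm:
  deltas:
    - [[0, 0, -0.013], [0, 0, 0], -1]
    - [[0, 0, -0.013], [0, 0, 0], -1]
    - [[0, 0, -0.013], [0, 0, 0], 0]
    - [[0, 0, -0.013], [0, 0, 0], 1]
    - [[0, 0, -0.013], [0, 0, 0], 1]
    - [[0, 0, -0.013], [0, 0, 0], 1]
    - [[0, 0, -0.013], [0, 0, 0], 1]
    - [[0, 0, -0.013], [0, 0, 0], 1]
    - [[0, 0, -0.013], [0, 0, 0], 1]
    - [[0, 0, -0.013], [0, 0, 0], 1]
    - [[0, 0, -0.1], [0, 0, 0], 1]
    - [[0, 0, -0.2], [0, 0, 0], 1]
    - [[0, 0, -0.3], [0, 0, 0], 1]
    - [[0, 0, -0.4], [0, 0, 0], 1]
    - [[0, 0, -0.5], [0, 0, 0], 1]
    - [[0, 0, -0.53], [0, 0, 0], 1]
    - [[0, 0, -0.53], [0, 0, 0], 1]
    - [[0, 0, -0.53], [0, 0, 0], 1]

```text
t: 9.65
ee_pos: [462.9, -362.1, 238.9]
orientation: [-3.099, -0.514, 0.0]
ft_force: [-0.6, 0.7, 0.3]
width: 87.8
grasp_force: 0.0
```

```bash
python3 - <<'E'
from h import *
import pickle
np.set_printoptions(suppress=True,precision=1)
a=shot('top','t6.png');b=shot('side','s6.png');pickle.dump((a,b),open('im6.pkl','wb'))
print('pounder',blobs(b,*ORG,(235,255,275,310),20),blobs(a,*ORG,(295,250,335,285),20))
for n,c in(('red',RED),('yel',YEL)):
  for x in blobs(b,*c,(200,125,330,240)):print('side',n,*x)
  for x in blobs(a,*c,(140,110,290,250)):print('top',n,*x)
delta((489,40,230),86)
A=cv2.imread('pics/t6.png')[120:270,160:340];B=cv2.imread('pics/s6.png')[125:325,180:340]
cv2.imwrite('pics/z6.png',cv2.hconcat([cv2.resize(A,(480,400),interpolation=2),cv2.resize(B,(320,400),interpolation=2)]))
E
```

```text
pounder [(array([252.8, 285.3]), [249, 272, 9, 28, 197])] []
side red [299.6 162.8] [299, 161, 2, 5, 9]
side red [230.3 186. ] [229, 185, 3, 3, 7]
side red [224.8 210. ] [221, 208, 9, 6, 41]
side red [269.8 223.8] [266, 221, 9, 6, 12]
top red [211.2 131.7] [208, 130, 7, 5, 24]
top red [170.  177.4] [159, 172, 27, 12, 38]
side yel [216.6 161.9] [214, 156, 6, 16, 59]
side yel [262.3 200.5] [259, 198, 8, 6, 22]
top yel [175.4 206.9] [172, 203, 8, 9, 38]
top yel [206.8 222.6] [206, 222, 3, 2, 5]
pos [ 462.2 -361.5  237.4] t 9.75 ydir -71.2 q6 0.56 D [ 0.5 -1.2  0. ] [-0.   0.   0.3]
```

View pics/z6.png

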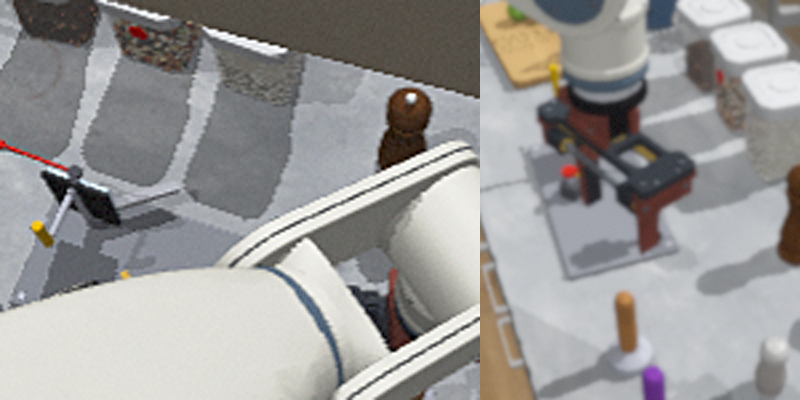

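The pictures show the pounder standing upright alone at side (253,285). The mirror is at its stop, with the post at top (175,207) and side (216.6,162).

```bash
python3 - <<'E'
from h import *
import pickle
np.set_printoptions(suppress=True,precision=1)
a,b=pickle.load(open('im6.pkl','rb'))
print(onz(a,(175.4,206.9),162),onz(b,(216.6,161.9),162),onz(a,(173.8,204.5),190),tri(ray(a,(175.4,206.9)),ray(b,(216.6,161.9))))
print('dot',onz(a,(211.2,131.7),95))
E
```

```text
[491.1  44.3 162. ] [492.8  59.8 162. ] [489.4  41.2 190. ] (array([488.6,  39.9, 175. ]), np.float64(1.1880629793899502))
dot [764.7  46.8  95. ]
```

step_arm:
  deltas:
    - [[0.04, -0.09, 0], [0, 0, -0.08], 1]
    - [[0.08, -0.18, 0], [0, 0, -0.16], 1]
    - [[0.12, -0.28, 0], [0, 0, -0.24], 1]
    - [[0.16, -0.38, 0], [0, 0, -0.32], 1]
    - [[0.2, -0.48, 0], [0, 0, -0.4], 1]
    - [[0.24, -0.58, 0], [0, 0, -0.48], 1]
    - [[0.28, -0.68, 0], [0, 0, -0.56], 1]
    - [[0.32, -0.78, 0], [0, 0, -0.64], 1]
    - [[0.36, -0.87, 0], [0, 0, -0.72], 1]
    - [[0.4, -0.95, 0], [0, 0, -0.8], 1]
    - [[0.41, -0.98, 0], [0, 0, -0.88], 1]
    - [[0.41, -0.98, 0], [0, 0, -0.9], 1]
    - [[0.41, -0.98, 0], [0, 0, -0.9], 1]
    - [[0.41, -0.98, 0], [0, 0, -0.9], 1]

```text
t: 10.92
ee_pos: [483.8, -44.1, 238.0]
orientation: [-2.098, -2.335, 0.003]
ft_force: [-0.3, -0.6, -0.1]
width: 87.9
grasp_force: 0.0
```

```bash
python3 -c "
from h import *
delta((489,40,230),86)"
```

```text
pos [483.8 -44.1 238. ] t 10.92 ydir 6.1 q6 -0.22 D [0.2769 0.0472 0.0269] [-0.0012 -0.0016 -0.9294]
```

step_arm:
  deltas:
    - [[0.07, 0.01, 0], [0, 0, -0.08], 1]
    - [[0.14, 0.03, 0], [0, 0, -0.16], 1]
    - [[0.21, 0.04, 0], [0, 0, -0.24], 1]
    - [[0.27, 0.047, 0], [0, 0, -0.32], 1]
    - [[0.277, 0.047, 0], [0, 0, -0.4], 1]
    - [[0.277, 0.047, 0], [0, 0, -0.48], 1]
    - [[0.277, 0.047, 0], [0, 0, -0.56], 1]
    - [[0.277, 0.047, 0], [0, 0, -0.64], 1]
    - [[0.277, 0.047, 0], [0, 0, -0.72], 1]
    - [[0.277, 0.047, 0], [0, 0, -0.8], 1]
    - [[0.277, 0.047, 0], [0, 0, -0.88], 1]
    - [[0.277, 0.047, 0], [0, 0, -0.929], 1]
    - [[0.277, 0.047, 0], [0, 0, -0.929], 1]
    - [[0.277, 0.047, 0], [0, 0, -0.929], 1]

```text
t: 12.08
ee_pos: [489.4, 39.3, 238.9]
orientation: [-0.116, -3.138, 0.0]
ft_force: [0.8, -0.2, -0.6]
width: 88.0
grasp_force: 0.0
```

```bash
python3 -c "
from h import *
delta((489,40,153),86)"
```

```text
pos [489.4  39.3 238.9] t 12.08 ydir 85.8 q6 -1.44 D [0.0012 0.0022 0.2863] [-0.0001 -0.0007 -0.0026]
```

step_arm:
  deltas:
    - [[0.001, 0.002, 0.06], [0, 0, 0], 1]
    - [[0.001, 0.002, 0.14], [0, 0, 0], 1]
    - [[0.001, 0.002, 0.22], [0, 0, 0], 1]
    - [[0.001, 0.002, 0.27], [0, 0, 0], 1]
    - [[0.001, 0.002, 0.286], [0, 0, 0], 1]
    - [[0.001, 0.002, 0.286], [0, 0, 0], 1]
    - [[0.001, 0.002, 0.286], [0, 0, 0], -1]
    - [[0.001, 0.002, 0.286], [0, 0, 0], -1]
    - [[0.001, 0.002, 0.286], [0, 0, 0], -1]
    - [[0.001, 0.002, 0.286], [0, 0, 0], -1]
    - [[0.001, 0.002, 0.286], [0, 0, 0], -1]
    - [[0.001, 0.002, 0.286], [0, 0, 0], -1]
    - [[0.001, 0.002, 0.286], [0, 0, 0], -1]
    - [[0.001, 0.002, 0.286], [0, 0, 0], -1]
    - [[0.001, 0.002, 0.286], [0, 0, 0], -1]
    - [[0.001, 0.002, 0.286], [0, 0, 0], -1]

```text
t: 13.42
ee_pos: [489.4, 40.5, 153.6]
orientation: [-0.109, -3.14, -0.0]
ft_force: [-0.5, -0.7, 0.8]
width: 24.4
grasp_force: 0.0
```

```bash
python3 -c "
from h import *
C=np.array([564,34.8])
for k in range(0,8):
  th=np.radians(175.8-k*40.7/7); p=C+75.*np.array([np.cos(th),np.sin(th)]); delta((*p,153),np.degrees(th)-90)"
```

```text
pos [489.4  40.5 153.6] t 13.42 ydir 86.0 q6 -1.44 D [ 0.0005 -0.0006  0.0022] [-0.     -0.      0.0027]
pos [489.4  40.5 153.6] t 13.42 ydir 86.0 q6 -1.44 D [-0.0009  0.0247  0.0022] [-0.     -0.      0.0703]
pos [489.4  40.5 153.6] t 13.42 ydir 86.0 q6 -1.44 D [-0.0049  0.0497  0.0022] [-0.    -0.     0.138]
pos [489.4  40.5 153.6] t 13.42 ydir 86.0 q6 -1.44 D [-0.0113  0.0742  0.0022] [-0.     -0.      0.2056]
pos [489.4  40.5 153.6] t 13.42 ydir 86.0 q6 -1.44 D [-0.0202  0.098   0.0022] [-0.     -0.      0.2733]
pos [489.4  40.5 153.6] t 13.42 ydir 86.0 q6 -1.44 D [-0.0315  0.1207  0.0022] [-0.     -0.      0.3409]
pos [489.4  40.5 153.6] t 13.42 ydir 86.0 q6 -1.44 D [-0.045   0.1422  0.0022] [-0.     -0.      0.4086]
pos [489.4  40.5 153.6] t 13.42 ydir 86.0 q6 -1.44 D [-0.0606  0.1621  0.0022] [-0.     -0.      0.4763]
```

step_arm:
  deltas:
    - [[0, 0, 0], [0, 0, 0], -1]
    - [[0, 0, 0], [0, 0, 0], -1]
    - [[0, 0, 0], [0, 0, 0], -1]
    - [[0, 0, 0], [0, 0, 0], -1]
    - [[0, 0, 0], [0, 0, 0], -1]

```text
t: 13.83
ee_pos: [489.4, 40.7, 153.7]
orientation: [-0.109, -3.14, -0.001]
ft_force: [-0.4, 3.7, 0.4]
width: 11.6
grasp_force: 30.0
```

step_arm:
  deltas:
    - [[0, 0.012, 0], [0, 0, 0.034], -1]
    - [[-0.001, 0.025, 0], [0, 0, 0.07], -1]
    - [[-0.003, 0.037, 0], [0, 0, 0.104], -1]
    - [[-0.005, 0.05, 0], [0, 0, 0.138], -1]
    - [[-0.008, 0.062, 0], [0, 0, 0.172], -1]
    - [[-0.011, 0.074, 0], [0, 0, 0.206], -1]
    - [[-0.0155, 0.086, 0], [0, 0, 0.24], -1]
    - [[-0.02, 0.098, 0], [0, 0, 0.273], -1]
    - [[-0.026, 0.109, 0], [0, 0, 0.307], -1]
    - [[-0.0315, 0.121, 0], [0, 0, 0.341], -1]
    - [[-0.038, 0.132, 0], [0, 0, 0.375], -1]
    - [[-0.045, 0.142, 0], [0, 0, 0.409], -1]
    - [[-0.053, 0.152, 0], [0, 0, 0.442], -1]
    - [[-0.0606, 0.162, 0], [0, 0, 0.476], -1]
    - [[-0.0606, 0.162, 0], [0, 0, 0.476], -1]
    - [[-0.0606, 0.162, 0], [0, 0, 0.476], -1]
    - [[-0.0606, 0.162, 0], [0, 0, 0.476], -1]

```text
t: 15.25
ee_pos: [510.1, 88.0, 153.7]
orientation: [-1.197, -2.903, 0.001]
ft_force: [-3.9, 3.9, 3.7]
width: 11.4
grasp_force: 30.0
```

```bash
python3 - <<'E'
from h import *
import pickle
np.set_printoptions(suppress=True,precision=1)
a=shot('top','t7.png');b=shot('side','s7.png');pickle.dump((a,b),open('im7.pkl','wb'))
for n,c in(('red',RED),):
  for x in blobs(b,*c,(200,125,330,240)):print('side',n,*x)
  for x in blobs(a,*c,(140,110,290,250)):print('top',n,*x)
A=cv2.imread('pics/t7.png')[110:230,140:260];B=cv2.imread('pics/s7.png')[125:225,200:300]
cv2.imwrite('pics/z7.png',cv2.hconcat([cv2.resize(A,(400,400),interpolation=2),cv2.resize(B,(400,400),interpolation=2)]))
E
```

```text
side red [211.1 126.2] [204, 125, 15, 4, 31]
side red [202.5 145.6] [200, 143, 7, 6, 26]
side red [217.2 146.6] [217, 145, 2, 4, 5]
side red [214.4 149.4] [213, 148, 3, 4, 5]
side red [218.1 154.5] [215, 149, 6, 11, 26]
side red [299.6 162.8] [299, 161, 2, 5, 9]
side red [223.8 210.2] [221, 208, 7, 6, 31]
top red [211.2 131.8] [208, 130, 7, 5, 25]
top red [193.6 160.8] [192, 156, 5, 13, 18]
top red [189.9 175.4] [188, 170, 4, 12, 14]
top red [160.6 176.8] [160, 176, 2, 3, 5]
top red [160.5 180.9] [158, 179, 6, 5, 13]
top red [209.8 230.9] [206, 227, 9, 8, 50]
```

View pics/z7.png

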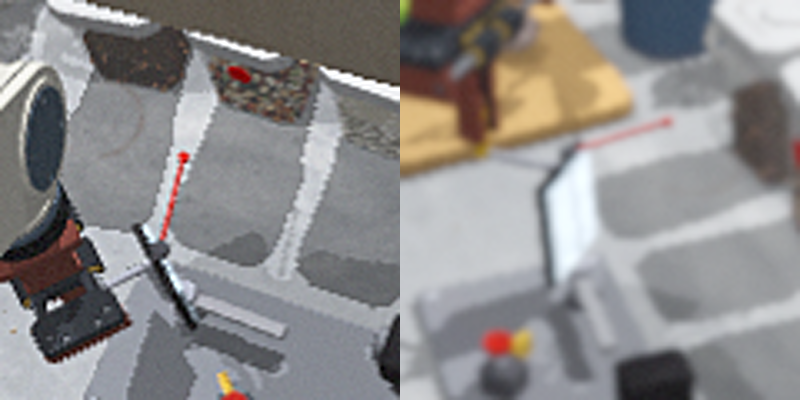

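The top crop shows the needle tip at (194.9,157.1) and the dot at (211.2,131.8). In the side crop the tip is at (267,155.5).

```bash
python3 - <<'E'
from h import *
import pickle
np.set_printoptions(suppress=True,precision=1)
a,b=pickle.load(open('im7.pkl','rb'))
# needle bulb by redness-weighted line in top view
C=np.array([564.2,35.1]);ang=lambda p:np.degrees(np.arctan2(p[1]-C[1],p[0]-C[0]))
t=onz(a,(194.9,157.1),155);s=onz(b,(267,155.5),155);T=tri(ray(a,(194.9,157.1)),ray(b,(267,155.5)))
d=onz(a,(211.2,131.8),95)
for p in(t,s,T[0],d):print(p,ang(p),np.hypot(*(p[:2]-C)))
# needle line direction from pixels
h=cv2.cvtColor(np.asarray(a['pixels']),cv2.COLOR_RGB2HSV)
m=cv2.inRange(h,(0,70,70),(10,255,255))|cv2.inRange(h,(170,70,70),(180,255,255));m[:154]=0;m[184:]=0;m[:,:183]=0;m[:,200:]=0
ys,xs=np.nonzero(m);P=np.array([onz(a,(x,y),155)[:2] for x,y in zip(xs,ys)])
vx,vy,x0,y0=cv2.fitLine(P.astype(np.float32),cv2.DIST_HUBER,0,.01,.01).ravel()
print(len(P),'line deg',np.degrees(np.arctan(vy/vx)),x0,y0,'y at dot x',y0+vy/vx*(d[0]-x0))
o=get_obs();print(o['ee_pos'],ang(o['ee_pos']),np.hypot(*(o['ee_pos'][:2]-C)))
E
```

```text
[648.2  45.7 155. ] 7.212941761386391 84.67515474599321
[649.5  40.2 155. ] 3.4388160383048048 85.43422039914411
[651.1  47.5 149.8] 8.106131188946673 87.79990543340952
[764.4  46.7  95. ] 3.312045323673315 200.5059557863899
51 line deg 6.3062415 612.78296 42.99016 y at dot x 59.74235926260178
[510.1  88.  153.7] 135.66053193322375 75.61953478218516
```

step_arm:
  deltas:
    - [[0, 0.003, 0], [0, 0, 0.008], -1]
    - [[0, 0.0066, 0], [0, 0, 0.0175], -1]
    - [[0, 0.0066, 0], [0, 0, 0.0175], -1]
    - [[0, 0.0066, 0], [0, 0, 0.0175], -1]
    - [[0, 0.0066, 0], [0, 0, 0.0175], -1]

```text
t: 15.77
ee_pos: [511.5, 89.4, 153.7]
orientation: [-1.235, -2.887, 0.001]
ft_force: [-3.6, 4.1, 2.7]
width: 11.4
grasp_force: 30.0
```

```bash
cat > m.py <<'E'
from h import *
def fit(im,roi,z=155):
    p=np.asarray(im['pixels']).astype(float);w=np.clip(p[...,0]-np.maximum(p[...,1],p[...,2])-15,0,None)
    x0,y0,x1,y1=roi;ys,xs=np.nonzero(w[y0:y1,x0:x1]>12);ys+=y0;xs+=x0
    P=np.array([onz(im,(x,y),z)[:2] for x,y in zip(xs,ys)]);W=w[ys,xs]
    c=np.average(P,0,W);v=np.linalg.svd((P-c)*np.sqrt(W)[:,None])[2][0]
    end=P[P[:,0]>P[:,0].max()-8].mean(0)
    return len(P),c,np.degrees(np.arctan(v[1]/v[0])),end,v[1]/v[0]
E
python3 - <<'E'
from m import *
import pickle
np.set_printoptions(suppress=True,precision=1)
a0,b0=pickle.load(open('im7.pkl','rb'))
a=shot('top','t8.png');b=shot('side','s8.png')
for n,i,C,d,roi in(('top0',a0,(564.2,35.1),(764.4,46.7),(184,152,200,184)),('top',a,(564.2,35.1),(764.4,46.7),(184,152,200,184)),('side0',b0,(564.5,32),(762.9,41.9),(244,152,272,164)),('side',b,(564.5,32),(762.9,41.9),(244,152,272,164))):
    k,c,g,e,s=fit(i,roi); f=lambda p:np.degrees(np.arctan2(p[1]-C[1],p[0]-C[0]))
    print(n,k,c,'line',g,'miss at dot mm',c[1]+s*(d[0]-c[0])-d[1],'centroid ang',f(c),'end',e,f(e),'dot',f(d))
print(get_obs()['ee_pos'],get_obs()['ft_force'])
E
```

```text
top0 59 [617.5  43.6] line 6.216983644955907 miss at dot mm 12.891629042621169 centroid ang 9.048147279070907 end [650.5  47.8] 8.343537198315872 dot 3.316127634345518
top 57 [617.7  41. ] line 3.525507576059286 miss at dot mm 3.321105477020737 centroid ang 6.274476294529714 end [649.2  43.4] 5.566786135426272 dot 3.316127634345518
side0 71 [611.6  57.1] line -33.57361459192826 miss at dot mm -85.22178068403178 centroid ang 28.049290849090195 end [648.5  44.9] 8.729666760692568 dot 2.856643816391044
side 67 [612.2  56.7] line -41.65582599084815 miss at dot mm -119.19768661718362 centroid ang 27.40285158735239 end [649.5  40.2] 5.531299433770902 dot 2.856643816391044
[511.4  89.4 153.6] [-4.   3.   2.5]
```

```bash
python3 - <<'E'
from m import *
import pickle
np.set_printoptions(suppress=True,precision=2)
a0,b0=pickle.load(open('im0.pkl','rb'));a6,b6=pickle.load(open('im6.pkl','rb'));a7,_=pickle.load(open('im7.pkl','rb'));a8=get_image('top')
L=[]
for n,i,roi in(('0',a0,(188,182,222,198)),('6',a6,(155,168,189,186)),('7',a7,(184,152,200,184)),('8',a8,(184,152,200,184))):
    k,c,g,e,s=fit(i,roi);L.append((c,np.radians(g)));print(n,k,c,g)
A=np.array([[-np.sin(g),np.cos(g)] for c,g in L]);y=np.array([x@c for x,(c,g) in zip(A,L)])
C=np.linalg.lstsq(A,y,rcond=None)[0];print('axis',C,'res',A@C-y)
p=np.asarray(a8['pixels']).astype(float);w=np.clip(p[...,0]-np.maximum(p[...,1],p[...,2])-15,0,None)[126:138,203:220]
yy,xx=np.mgrid[126:138,203:220];u=((w*xx).sum()/w.sum(),(w*yy).sum()/w.sum())
d=onz(a8,u,95);print(u,d,np.degrees(np.arctan2(d[1]-C[1],d[0]-C[0])))
for c,g in L:print(np.hypot(*(c-C)),np.degrees(np.arctan2(*(c-C)[::-1])))
E
```

```text
0 53 [562.3  -13.51] 86.81368842399694
6 54 [570.15  91.28] 84.58097138713755
7 59 [617.53  43.59] 6.216983644955907
8 57 [617.66  40.99] 3.5451122658285312
axis [565.12  37.81] res [ 0.04 -0.04 -0.07  0.07]
(np.float64(211.1259682022014), np.float64(131.651447207501)) [764.78  47.06  95.  ] 2.653397972293384
51.402502776886955 -93.14265855129081
53.70765433100903 84.61937066137072
52.72842458908338 6.294795523077464
52.636946189648164 3.4661417631418647
```

step_arm:
  deltas:
    - [[0, 0.0018, 0], [0, 0, 0.005], -1]
    - [[0, 0.0018, 0], [0, 0, 0.005], -1]
    - [[0, 0.0018, 0], [0, 0, 0.005], -1]
    - [[0, 0.0018, 0], [0, 0, 0.005], -1]
    - [[0, 0.0018, 0], [0, 0, 0.005], -1]
    - [[0, 0.0018, 0], [0, 0, 0.005], -1]

```text
t: 16.42
ee_pos: [511.8, 89.7, 153.7]
orientation: [-1.246, -2.882, 0.001]
ft_force: [-3.5, 3.6, 3.5]
width: 11.4
grasp_force: 30.0
```

```bash
python3 - <<'E'
from m import *
k,c,g,e,s=fit(get_image('top'),(184,152,200,184));print(g,c[1]+s*(764.8-c[0])-47.1)
b=get_image('side');print(blobs(b,*ORG,(235,255,275,310),20));o=get_obs();print(o['width'],o['grasp_force'])
if abs(g-2.65)<1.5: print(close_job())
E
```

```text
2.4635429224820964 -0.6038337536484306
[(array([252.7, 284.9]), [248, 271, 10, 29, 210])]
11.618030697846866 30.001417100429535
the job is handed in; nothing more can be done
None
```

The job is handed in: the pin was knocked down and the mirror freed, the pounder stands upright on the worktop, and the arm is holding the mirror by its post with the needle's line passing about 0.6 mm from the dot's centre (measured from the top camera).

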